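# Line up the potted cacti by height on the display board

### The arm

A 6-joint arm with a two-finger parallel gripper is mounted at the origin on the work surface. World frame = base frame: x ahead of the robot, y to its left, z up, the work surface at z = 0. Lengths are in mm, angles in rad, forces in N, time in s.
With the tool pointing down it reaches from about 275 to 825 mm from the base axis. Payload 5.2 kg.
Tool frame: the origin (TCP) lies midway between the tips of the shut fingers; the grasp point (between the pads) lies 19 mm behind it; z points along the fingers, x is the direction in which the jaws open and shut, and the axes are right-handed (so a half turn about z gives the same grasp; the last joint's range is limited). The gripper opens to 93 mm and grips with 3 to 60 N. Pads are 15 mm wide; open, the fingers measure 128 mm over their backs; the gripper's body (75 mm by 188 mm) begins 65 mm behind the grasp point.
Start: joints at [-1.411, 0.259, 1.535, -0, 1.348, -0.203], TCP at [195.212, -514.196, 218.653] pointing down, gripper open.
Joint ranges: [-3.14, 3.14], [-0.91, 2.08], [0.19, 2.58], [-1.22, 4.36], [0.22, 2.71], [-3.12, 3.12]. Speed limits (rad/s): [2.57, 2.57, 3.14, 3.14, 3.14, 3.14].

### API

Orientations are given as a unit quaternion [w, x, y, z].
In Python, from plant import * gives the robot as it stands.
- The arm moves only by the tool send_rows, never from a script. Its argument "increments" is one flat list of numbers, 6 for each row, row after row: the shift along the tool's x, y, z as a fraction of full scale, then the turn, a rotation vector about the tool's x, y, z as a fraction of full scale. In form: [tx, ty, tz, wx, wy, wz, tx, ty, tz, wx, wy, wz, ...]. A call has 1 to 8 rows; each row shifts and turns the commanded pose from where the row before left it, along the tool's axes as they then stand; what a row does not reach is not made up. Full scale, the value 1, is 20 mm for a shift and 5 degrees for a turn. A row lasts 1/12 s, in which the tool goes at most 41.7 mm and 7.16 degrees, less where a joint would pass 70% of its speed; a pose out of reach is approached as far as the arm can. A call with a number of a shift or a turn outside -1 to 1 is refused whole. A call with a gripper value outside its range is refused whole. "fingers" is the opening, from -1 (shut) to 1 (fully open), set as the call begins (left out, the last holds). The fingers move at their own pace and stop on an object; the grip force is fixed at half the most. Time passes only in rows, so rows that do not move let the fingers close. It gives the time, the measured TCP pose, the force and the opening at its end, in the units of the state.
- get_state(): the state, without advancing time (a new reading comes with each control period).
- get_image(name): name is "side" or "top"; returns a dict with "image" (420x560x3 uint8, blue, green, red), "intrinsics" (3x3 intrinsics, pixels), "dist_coeffs" ([k1, k2, p1, p2, k3] as OpenCV has them; the pictures are not rectified), "rvec" (rotation vector, rad) and "tvec" (3), from world to camera coordinates, as OpenCV has them. Camera axes: x right, y down, z forward; pixel columns grow to the right and rows downward; lengths in mm; the calibration is good to about 2 mm. A picture is of the moment at which its call begins. There is no depth.
- job_done(): hands the job in, once; it reports no verdict.
Trained networks look in a picture, given as the dict that the camera call returned (one of the last four; its "shot" number tells which), for a name from the list of things; names that differ only in an ending like _2 or _b are one class to them, and where a whole thing is asked for, a point or a joint stands for the part that bears it (a point fixed in the world has none). Each returns a list of dicts, best first, with "confidence" (0 to 1); they miss things now and then, are a little off and sometimes report something else, mostly with a low value. They report only what shows in the picture. A call takes as long as a camera call.
- regions_of(picture, query): "mask" (420x560 bool, what is visible of it) and "extent" ([left, top, width, height] in pixels, round what is visible of it).
- place_of(picture, query): "xy" ([column, row] in pixels: a listed point, or the origin of a listed thing).
The state is a dict: "t": time; "qpos": joint angles; "joint_vel": joint speeds; "joint_torque": joint torques, N m; "ee_pos": TCP position; "tcp_rot": TCP orientation; "wrist_force": force on the tool from outside, world axes, zero at the start; "wrist_torque": the same for the moment, N m; "finger_gap": finger opening in mm.
Only numpy, scipy, OpenCV 4.12 (cv2) and the standard library are available. Lean on these libraries where they do the work, as an engineer would, in place of code of your own. Each camera call takes 0.05 s, during which the arm holds its last target. There are 200 camera calls.

### The job

Set the four potted cacti out on the display board in order of height, one centred on each black mat: the tallest next to the tall end panel, then step by step down to the shortest at the other end. Keep every pot upright and set it down gently rather than dropping it, and leave the glass jar where it stands.

Things in the scene. Friction and masses are not known exactly. Their poses are not given: they have to be found in the camera images.
- cactus_1: the smallest and shortest of four green ball cacti in round terracotta pots (loose, about 100 g, its mass varies by a third): pot rim 42 mm across, upright-sided for the top 16 mm; rim 44 mm above the foot; foot 31 mm across, sides tapering; rigid cactus 14 mm above the rim, well inside it, so 58 mm tall in all. Origin: centre of the foot's underside, z up.
- cactus_2: the second shortest of four green ball cacti in round terracotta pots (loose, about 150 g, its mass varies by a third): pot rim 49 mm across, upright-sided for the top 16 mm; rim 54 mm above the foot; foot 37 mm across, sides tapering; rigid cactus 20 mm above the rim, well inside it, so 74 mm tall in all. Origin: centre of the foot's underside, z up.
- cactus_3: the second tallest of four green ball cacti in round terracotta pots (loose, about 220 g, its mass varies by a third): pot rim 56 mm across, upright-sided for the top 16 mm; rim 64 mm above the foot; foot 42 mm across, sides tapering; rigid cactus 26 mm above the rim, well inside it, so 90 mm tall in all. Origin: centre of the foot's underside, z up.
- cactus_4: the tallest and largest of four green ball cacti in round terracotta pots (loose, about 300 g, its mass varies by a third): pot rim 63 mm across, upright-sided for the top 16 mm; rim 74 mm above the foot; foot 47 mm across, sides tapering; rigid cactus 32 mm above the rim, well inside it, so 106 mm tall in all. Origin: centre of the foot's underside, z up.
- mat_a: black rubber mat, 60 mm across, 4 mm thick, the end mat at the board's +y end. Fixed on the pale wooden display board (90 x 460 mm, 10 mm high, lying along y within 0.18 rad) with four such mats in a row, 90 mm apart. Origin: centre of its underside, 10 mm above the table, so its top is 14 mm above the table. y axis along the row, x across it.
- mat_b: black rubber mat, 60 mm across, 4 mm thick, second mat from the board's +y end. Fixed on the pale wooden display board (90 x 460 mm, 10 mm high, lying along y within 0.18 rad) with four such mats in a row, 90 mm apart. Origin: centre of its underside, 10 mm above the table, so its top is 14 mm above the table. y axis along the row, x across it.
- mat_c: black rubber mat, 60 mm across, 4 mm thick, third mat from the board's +y end. Fixed on the pale wooden display board (90 x 460 mm, 10 mm high, lying along y within 0.18 rad) with four such mats in a row, 90 mm apart. Origin: centre of its underside, 10 mm above the table, so its top is 14 mm above the table. y axis along the row, x across it.
- mat_d: black rubber mat, 60 mm across, 4 mm thick, the end mat at the board's -y end. Fixed on the pale wooden display board (90 x 460 mm, 10 mm high, lying along y within 0.18 rad) with four such mats in a row, 90 mm apart. Origin: centre of its underside, 10 mm above the table, so its top is 14 mm above the table. y axis along the row, x across it.
- end_panel: the tall upright pale wooden end panel fixed on one end of the display board (90 mm across the row, 14 mm thick, 100 mm high, its top 110 mm above the table); it may be at either end, 80 mm beyond the centre of the end mat there. The other end has only a low wooden block of 22 mm. Origin: centre of its underside.
- glass_jar: bystander: closed green glass jar with a metal lid, 60 mm across and 85 mm high, loose, standing beside the cacti at the left or the right. Origin: centre of its underside.

How it is judged (in metres and radians):
At the end, for the whole second after the job is handed in: Each cactus stands upright (within 0.1 rad) and at rest on its own mat, its centre within 15 mm of the mat's centre: the tallest on the mat beside the tall end panel, the second tallest next to it, then the second shortest, and the shortest on the mat at the other end (((horizontal distance between end_panel and mat_a below 0.12 m and horizontal distance between cactus_1 and mat_d below 0.015 m and z of cactus_1 in the frame of mat_d between 0.001 and 0.008 m and horizontal distance between cactus_2 and mat_c below 0.015 m and z of cactus_2 in the frame of mat_c between 0.001 and 0.008 m and horizontal distance between cactus_3 and mat_b below 0.015 m and z of cactus_3 in the frame of mat_b between 0.001 and 0.008 m and horizontal distance between cactus_4 and mat_a below 0.015 m and z of cactus_4 in the frame of mat_a between 0.001 and 0.008 m) or (horizontal distance between end_panel and mat_d below 0.12 m and horizontal distance between cactus_1 and mat_a below 0.015 m and z of cactus_1 in the frame of mat_a between 0.001 and 0.008 m and horizontal distance between cactus_2 and mat_b below 0.015 m and z of cactus_2 in the frame of mat_b between 0.001 and 0.008 m and horizontal distance between cactus_3 and mat_c below 0.015 m and z of cactus_3 in the frame of mat_c between 0.001 and 0.008 m and horizontal distance between cactus_4 and mat_d below 0.015 m and z of cactus_4 in the frame of mat_d between 0.001 and 0.008 m)) and angle between each of cactus_1, cactus_2, cactus_3, cactus_4's own z axis and vertical below 0.1 rad and linear speed of each of cactus_1, cactus_2, cactus_3, cactus_4 below 0.02 m/s and angular speed of each of cactus_1, cactus_2, cactus_3, cactus_4 below 0.2 rad/s); the robot touches nothing.
It fails at once if a cactus is tipped by more than 0.5 rad (angle between any of cactus_1, cactus_2, cactus_3, cactus_4's own z axis and vertical above 0.5 rad).
It fails at once if a cactus is dropped or thrown (moves faster than 0.7 m/s while the fingers do not touch it: a fall of about 25 mm) ((linear speed of cactus_1 above 0.7 m/s and contact force between the fingers and cactus_1 below 0.05 N) or (linear speed of cactus_2 above 0.7 m/s and contact force between the fingers and cactus_2 below 0.05 N) or (linear speed of cactus_3 above 0.7 m/s and contact force between the fingers and cactus_3 below 0.05 N) or (linear speed of cactus_4 above 0.7 m/s and contact force between the fingers and cactus_4 below 0.05 N)).
It fails at once if the glass jar is moved by more than 20 mm (distance of glass_jar from where it was at the start of the episode above 0.02 m).
It also fails if it takes over 120 s, if anything falls off the work surface, if the arm or the gripper's body presses on something with over 40 N, if the wrist force passes 120 N, or if a joint passes its speed limit or range.

## Working session

There is one attempt and no reset: what is moved stays moved. The work goes in short steps, Python scripts to look and compute and a tool call to move; the robot and the scene stay as the last step left them, time stands still between calls to the robot, and variables do not carry over. Pictures are saved under pics/ and viewed, about 12 in all and at most 16, crops included, and the job is handed in when it is done.

Besides the shell and the picture viewer there is one more tool, called as name(argument=value, ...) on one line, values as JSON. send_rows: Moves the arm, as the interface text tells. Shift numbers are shares of 20 mm and turn numbers shares of 5 degrees, none past 1 either way. Its arguments: {"type":"object","properties":{"increments":{"type":"array"},"fingers":{"type":"number"}},"required":["increments"]}

```bash
mkdir -p pics; python3 - <<'E'
from plant import *
import cv2,numpy as np
s=get_state();print(s['t'],s['ee_pos'],s['tcp_rot'],s['finger_gap'])
ims=[]
for n in ['top','side']:
    p=get_image(n);cv2.imwrite(f'pics/{n}0.png',p['image'])
    print(n,p['intrinsics'],p['dist_coeffs'],p['rvec'],p['tvec'])
    for q in ['cactus_1','mat_a','end_panel','glass_jar']:
        for r in place_of(p,q): print(q,np.round(r['xy'],1),round(r['confidence'],2))
        for r in regions_of(p,q): print(' reg',q,np.round(r['extent'],1),round(r['confidence'],2))
E
```

```text
0.0 [ 195.11672604 -513.64940232  217.83179459] [-6.52026564e-04  8.23069320e-01 -5.67940196e-01 -6.35411368e-04] 92.88024608091132
top [[483.28561673   0.         281.21475362]
 [  0.         483.28561673 211.64390681]
 [  0.           0.           1.        ]] [-0.09561006  0.          0.          0.          0.        ] [ 2.13679633 -2.15266879  0.13647198] [  13.79954682  570.46748781 1007.38341011]
cactus_1 [375.8 271.5] 0.8
cactus_1 [262.6 258. ] 0.78
cactus_1 [313.5 262.7] 0.67
cactus_1 [195.  248.2] 0.63
 reg cactus_1 [370.  261.8  25.3  24.5] 0.87
 reg cactus_1 [177.6 233.5  30.   31.5] 0.72
 reg cactus_1 [248.2 245.5  25.7  26.4] 0.7
 reg cactus_1 [306.4 251.9  18.2  23.8] 0.56
 reg cactus_1 [377.9 131.6  25.1  51.2] 0.16
mat_a [351.4 169.8] 0.88
mat_a [238.3 180.1] 0.87
mat_a [313.8 173.2] 0.6
mat_a [272. 178.] 0.56
 reg mat_a [298.6 160.7  27.7  24.4] 0.88
 reg mat_a [222.7 166.8  24.8  27.8] 0.84
 reg mat_a [259.7 164.1  27.4  23.5] 0.84
 reg mat_a [341.3 153.6  22.2  27.1] 0.56
 reg mat_a [303.3 255.4  20.7  19.4] 0.45
end_panel [385.2 162.9] 0.82
 reg end_panel [377.6 
[... 263 characters left out ...]
      0.          0.        ] [ 0.24458569 -2.87241157  1.05116653] [ 558.19548589   98.97336806 1005.78847852]
cactus_1 [342.1 170.8] 0.82
cactus_1 [329.9 216.1] 0.78
cactus_1 [299.4 311.5] 0.7
 reg cactus_1 [308.7 222.7  25.1  36.2] 0.79
 reg cactus_1 [280.6 277.2  37.8  44.1] 0.77
 reg cactus_1 [336.2 147.   22.4  27.1] 0.67
 reg cactus_1 [320.6 195.6  19.7  26.3] 0.66
mat_a [239.8 199.5] 0.94
mat_a [231.9 263.5] 0.69
mat_a [237.9 232.8] 0.62
mat_a [247.9 170.3] 0.57
 reg mat_a [235.8 165.   21.1  13.5] 0.81
 reg mat_a [223.6 216.7  29.3  23.2] 0.72
 reg mat_a [230.4 188.5  22.5  17.8] 0.62
 reg mat_a [215.2 249.9  34.2  25.7] 0.59
end_panel [251.  149.3] 0.75
glass_jar [322.  380.3] 0.91
```

```bash
cat > h.py <<'E'
from plant import *
import cv2,numpy as np
def ray(p,xy):
    R,_=cv2.Rodrigues(np.array(p['rvec'],float));t=np.array(p['tvec'],float).ravel()
    u=cv2.undistortPoints(np.array([[xy]],float),np.array(p['intrinsics']),np.array(p['dist_coeffs'])).ravel()
    return -R.T@t, R.T@np.array([u[0],u[1],1.])
def onz(p,xy,z):
    c,d=ray(p,xy);return c+d*(z-c[2])/d[2]
def tri(p,a,q,b):
    c,d=ray(p,a);e,f=ray(q,b)
    s=np.linalg.lstsq(np.stack([d,-f],1),e-c,rcond=None)[0]
    P,Q=c+s[0]*d,e+s[1]*f;return (P+Q)/2,np.linalg.norm(P-Q)
def proj(p,X):
    return cv2.projectPoints(np.array(X,float).reshape(-1,3),np.array(p['rvec'],float),np.array(p['tvec'],float),np.array(p['intrinsics']),np.array(p['dist_coeffs']))[0][:,0]
E
python3 - <<'E'
from h import *
a,b=get_image('top'),get_image('side')
np.set_printoptions(precision=1,suppress=True)
for q,z in [('cactus_1',0),('mat_a',10),('end_panel',10),('glass_jar',0)]:
    A=place_of(a,q);B=place_of(b,q)
    for n,p,L in (('top',a,A),('side',b,B)):
        for r in L: print(q,n,np.array(r['xy']),onz(p,r['xy'],z)[:2],round(r['confidence'],2))
    for r in A:
        for s in B:
            P,e=tri(a,r['xy'],b,s['xy'])
            if e<10 and abs(P[2]-z)<25: print('  tri',q,P,e)
im=np.hstack([a['image'][100:310,90:430],b['image'][130:400,190:390][:210*1]]) if 0 else None
cv2.imwrite('pics/top1.png',cv2.resize(a['image'][110:310,100:420],None,fx=2.5,fy=2.5))
cv2.imwrite('pics/side1.png',cv2.resize(b['image'][110:410,160:440],None,fx=2,fy=2))
E
```

```text
cactus_1 top [378.  271.7] [ 439.9 -203.7] 0.93
cactus_1 top [314.7 264. ] [458.2 -63.5] 0.81
cactus_1 top [195.  251.6] [487.4 203.4] 0.77
cactus_1 top [263.  259.3] [469.5  51.2] 0.67
cactus_1 side [328.  216.5] [462.3 -46.5] 0.92
cactus_1 side [321.1 251.1] [466.2  51.8] 0.81
cactus_1 side [298.3 311.6] [492.5 203.9] 0.79
cactus_1 side [342.4 170.3] [ 443.3 -200.3] 0.77
  tri cactus_1 [ 441.6 -204.5   -4.2] 3.3950591101977126
  tri cactus_1 [460.9 -64.7 -21.6] 4.051751867852112
  tri cactus_1 [490.  203.6  -0.7] 5.036915938878344
  tri cactus_1 [467.9  51.2  -0.7] 3.243968177098479
mat_a top [270.4 176.7] [654.3  33.7] 0.96
mat_a top [349.  168.2] [ 672.5 -143.9] 0.95
mat_a top [314.3 172.6] [662.9 -65.3] 0.69
mat_a top [235.5 184. ] [638.3 112.4] 0.57
mat_a side [241.4 196.5] [667.  -65.7] 0.96
mat_a side [246.6 174.2] [ 671.  -139.1] 0.88
mat_a side [232.2 267.2] [641.8 130. ] 0.79
mat_a side [236.1 232.1] [655.   38.7] 0.69
  tri mat_a [656.2  34.    3.6] 0.9392020871347107
  tri mat_a [ 673.1 -144.6    4.4] 1.1811881636748987
  tri mat_a [664.8 -65.1  10.4] 3.9928783309420153
  tri mat_a [645.3 115.1 -13.5] 4.525177079080242
end_panel top [383.6 158.7] [ 694.  -223.3] 0.93
end_panel side [250.5 149.8] [ 680.3 -226.4] 0.89
glass_jar top [134.9 272.6] [440.8 338.8] 0.78
glass_jar side [319.3 378.5] [434.6 332.7] 0.84
  tri glass_jar [437.7 336.1   8.8] 6.051548535319172
```

View pics/top1.png

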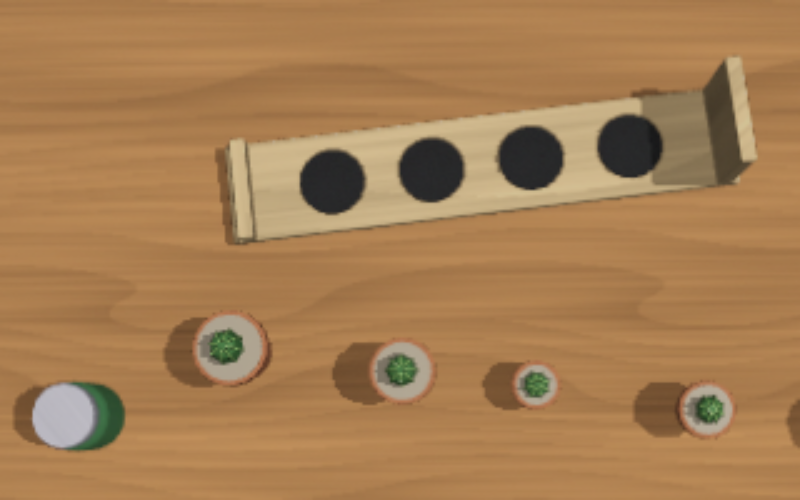

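View pics/side1.png

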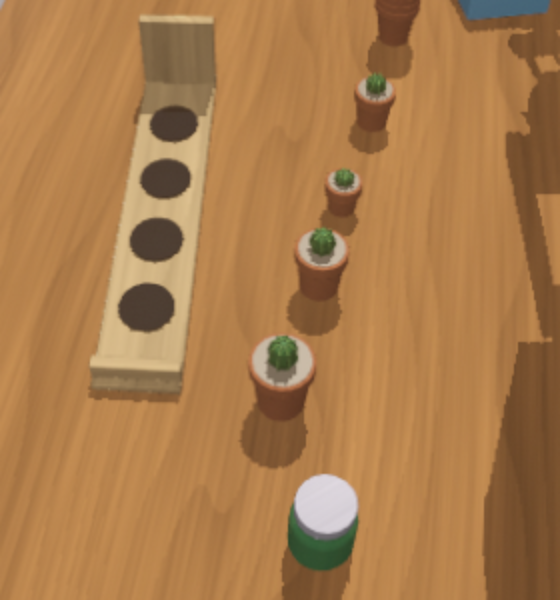

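```bash
python3 - <<'E'
from h import *
np.set_printoptions(precision=1,suppress=True)
a,b=get_image('top'),get_image('side')
cv2.imwrite('pics/full2.png',np.vstack([a['image'][60:],b['image'][:230]]))
def mats(p,boxes):
    g=cv2.cvtColor(p['image'],cv2.COLOR_BGR2GRAY);out=[]
    for x,y in boxes:
        m=np.zeros(g.shape,np.uint8);cv2.circle(m,(int(x),int(y)),17,255,-1)
        m&=((g<70)*255).astype(np.uint8)
        n,l,st,c=cv2.connectedComponentsWithStats(m);i=1+st[1:,4].argmax();out.append(c[i]);print('area',st[i,4],end=' ')
    return out
T=mats(a,[(232.8,182.4),(272.4,177.6),(312.4,172.8),(352,168.4)])
S=mats(b,[(233,263.5),(238,230),(242.5,199),(246.8,172)])
print()
for t,s in zip(T,S): print('mat',onz(a,t,14)[:2],onz(b,s,14)[:2],*tri(a,t,b,s))
TR=[(192.4,249.2),(260.8,258),(314.4,263.6),(382.8,273.6)]
SR=[(301,291.5),(320.5,235),(331.5,202),(347.5,156)]
for n,h,t,s in zip((4,3,1,2),(74,64,44,54),TR,SR): print('rim',n,onz(a,t,h)[:2],onz(b,s,h)[:2],*tri(a,t,b,s))
E
```

```text
area 499 area 501 area 498 area 503 area 494 area 411 area 350 area 303 
mat [641.4 119.1] [641.9 122.3] [642.6 119.6   9.8] 0.7408689014872314
mat [651.3  29.9] [651.9  34.1] [652.8  30.    8.6] 0.8653332701456434
mat [661.8 -59.5] [662.  -54.5] [663.4 -59.8   7.8] 0.4728186922697075
mat [ 672.  -149.1] [ 672.2 -144.9] [ 673.4 -149.8    9. ] 0.4175753915334388
rim 4 [488.3 194.8] [489.1 202.2] [489.3 196.7  64.7] 0.8589129311578833
rim 3 [469.7  52.6] [470.1  58.6] [470.2  53.   56.9] 0.4449960994424899
rim 1 [457.8 -60.3] [458.  -52.1] [458.2 -60.9  34.2] 0.12828941279817052
rim 2 [ 435.1 -203.6] [ 435.2 -195.2] [ 435.1 -205.5   44.6] 0.03541950091144476
```

View pics/full2.png

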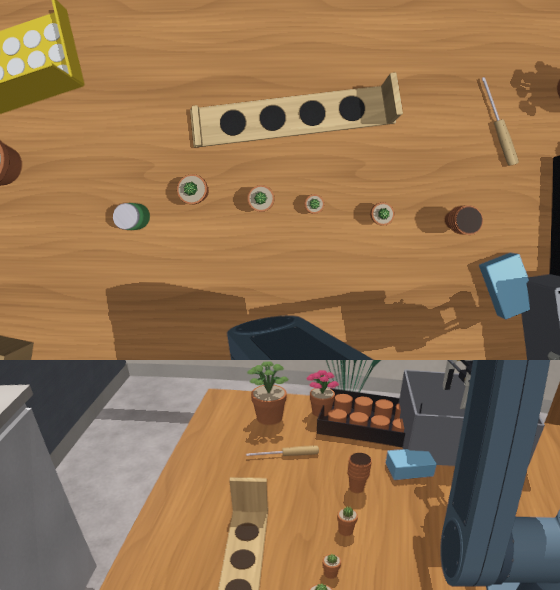

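Top and side views: the tall panel is at the −y end. From +y to −y the cacti are 4 (488,196), 3 (470,53), 1 (458,−60) and 2 (435,−204). Mats a to d are at about (642,119), (652,30), (662,−59) and (672,−149). Triangulated heights come out 5–10 mm low, probably camera tilt. The other objects (stacked pots, blue block) are low and out of the way.

send_rows(increments=[0, 0, 0, 0, 0, -1, 0, 0, 0, 0, 0, -1, 0, 0, 0, 0, 0, -1, 0, 0, 0, 0, 0, -1, 0, 0, 0, 0, 0, -1, 0, 0, 0, 0, 0, -1, 0, 0, 0, 0, 0, -1, 0, 0, 0, 0, 0, -1], fingers=1)

```text
t: 2.17
ee_pos: [195.2, -514.2, 218.6]
tcp_rot: [-0.0, 0.968, -0.25, -0.0]
wrist_force: [-0.3, -0.7, -0.4]
finger_gap: 93.2
```

send_rows(increments=[0, 0, 0, 0, 0, -1, 0, 0, 0, 0, 0, -1, 0, 0, 0, 0, 0, -1, 0, 0, 0, 0, 0, -1, 0, 0, 0, 0, 0, -1, 0, 0, 0, 0, 0, -0.84, 0, 0, 0, 0, 0, 0])

```text
t: 2.75
ee_pos: [195.2, -514.2, 218.7]
tcp_rot: [0.0, 1.0, 0.001, -0.0]
wrist_force: [-0.1, 0.8, 0.4]
finger_gap: 93.2
```

send_rows(increments=[0.4, -0.98, 0, 0, 0, 0, 0.4, -0.98, 0, 0, 0, 0, 0.4, -0.98, 0, 0, 0, 0, 0.4, -0.98, 0, 0, 0, 0, 0.4, -0.98, 0, 0, 0, 0, 0.4, -0.98, 0, 0, 0, 0, 0.4, -0.98, 0, 0, 0, 0, 0.4, -0.98, 0, 0, 0, 0])

```text
t: 3.42
ee_pos: [259.5, -356.5, 218.7]
tcp_rot: [0.0, 1.0, -0.002, 0.0]
wrist_force: [0.3, -0.5, 0.3]
finger_gap: 92.6
```

send_rows(increments=[0.4, -0.98, 0, 0, 0, 0, 0.4, -0.98, 0, 0, 0, 0, 0.4, -0.98, 0, 0, 0, 0, 0.4, -0.98, 0, 0, 0, 0, 0.4, -0.98, 0, 0, 0, 0, 0.4, -0.98, 0, 0, 0, 0, 0.4, -0.98, 0, 0, 0, 0, 0.4, -0.98, 0, 0, 0, 0])

```text
t: 4.08
ee_pos: [323.5, -199.7, 218.8]
tcp_rot: [0.0, 1.0, -0.002, 0.0]
wrist_force: [-0.2, -0.8, 0.1]
finger_gap: 92.5
```

send_rows(increments=[0.4, -0.98, 0, 0, 0, 0, 0.4, -0.98, 0, 0, 0, 0, 0.4, -0.98, 0, 0, 0, 0, 0.4, -0.98, 0, 0, 0, 0, 0.4, -0.98, 0, 0, 0, 0, 0.4, -0.98, 0, 0, 0, 0, 0.4, -0.98, 0, 0, 0, 0, 0.4, -0.98, 0, 0, 0, 0])

```text
t: 4.75
ee_pos: [387.6, -42.8, 218.9]
tcp_rot: [0.0, 1.0, -0.001, 0.0]
wrist_force: [0.4, -0.6, -0.2]
finger_gap: 93.3
```

send_rows(increments=[0.4, -0.98, 0, 0, 0, 0, 0.4, -0.98, 0, 0, 0, 0, 0.4, -0.98, 0, 0, 0, 0, 0.4, -0.98, 0, 0, 0, 0, 0.4, -0.98, 0, 0, 0, 0, 0.4, -0.98, 0, 0, 0, 0, 0.4, -0.98, 0, 0, 0, 0, 0.4, -0.98, 0, 0, 0, 0])

```text
t: 5.42
ee_pos: [451.7, 114.0, 218.8]
tcp_rot: [0.0, 1.0, -0.001, 0.0]
wrist_force: [-0.0, 0.6, -0.5]
finger_gap: 92.9
```

send_rows(increments=[0.45, -0.98, 0.5, 0, 0, 0, 0.45, -0.98, 0.5, 0, 0, 0, 0.45, -0.98, 0.5, 0, 0, 0, 0.45, -0.98, 0.5, 0, 0, 0, 0, 0, 0.5, 0, 0, 0, 0, 0, 0, 0, 0, 0, 0, 0, 0, 0, 0, 0])

```text
t: 6.0
ee_pos: [486.5, 190.8, 168.1]
tcp_rot: [0.0, 1.0, -0.0, -0.001]
wrist_force: [-0.2, -0.6, 0.6]
finger_gap: 93.0
```

```bash
python3 - <<'E'
from h import *
s=get_state();print(s['ee_pos'])
a,b=get_image('top'),get_image('side')
P=s['ee_pos']
for p,n in ((a,'t'),(b,'s')):
    im=cv2.resize(p['image'],None,fx=4,fy=4,interpolation=cv2.INTER_CUBIC)
    for X,c in ((P,(0,0,255)),([488.5,196,74],(255,0,0)),([488.5,196,0],(255,255,0))):
        u=proj(p,X)[0]*4;cv2.drawMarker(im,tuple(int(v) for v in u),c,0,16,2)
    u=proj(p,[488,196,110])[0]*4;x,y=int(u[0]),int(u[1])
    globals()['c'+n]=im[y-200:y+240,x-200:x+200]
cv2.imwrite('pics/g3.png',np.hstack([ct,cs]))
E
```

```text
[486.49862323 190.81269528 168.05055514]
```

View pics/g3.png

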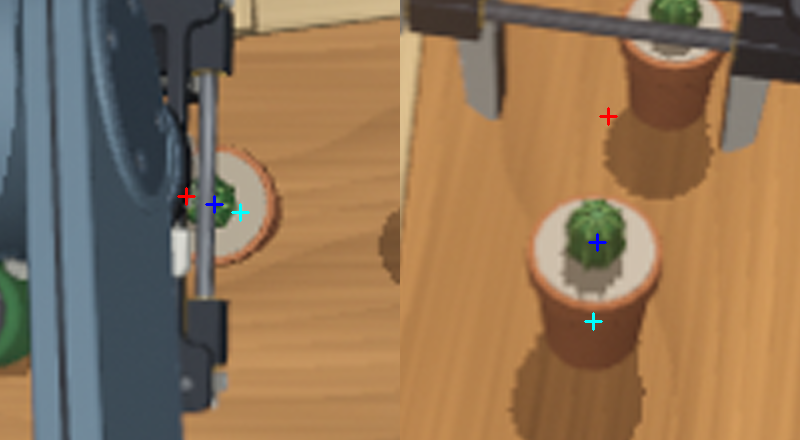

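Side crop: fingertip midpoint is at (611,129) against the projected TCP at (608,116). The rim centre is at (595,252) against the predicted (597,242). Both are displaced alike, so this is camera bias and the relative position holds. Descending.

send_rows(increments=[0.12, -0.16, 0.6, 0, 0, 0, 0, 0, 0.9, 0, 0, 0, 0, 0, 0.9, 0, 0, 0, 0, 0, 0.9, 0, 0, 0, 0, 0, 0.9, 0, 0, 0, 0, 0, 0.9, 0, 0, 0, 0, 0, 0.9, 0, 0, 0, 0, 0, 0, 0, 0, 0])

```text
t: 6.77
ee_pos: [487.8, 193.3, 46.6]
tcp_rot: [0.0, 1.0, -0.001, -0.002]
wrist_force: [-0.9, -0.9, 0.2]
finger_gap: 93.1
```

send_rows(increments=[0, 0, 0, 0, 0, 0, 0, 0, 0, 0, 0, 0, 0, 0, 0, 0, 0, 0, 0, 0, 0, 0, 0, 0, 0, 0, 0, 0, 0, 0, 0, 0, 0, 0, 0, 0, 0, 0, 0, 0, 0, 0], fingers=-1)

```text
t: 7.35
ee_pos: [490.5, 194.7, 49.6]
tcp_rot: [-0.0, 1.0, -0.0, 0.001]
wrist_force: [-0.6, 0.4, 6.4]
finger_gap: 62.5
```

send_rows(increments=[0, 0, 0, 0, 0, 0, 0, 0, -0.2, 0, 0, 0, 0, 0, -0.5, 0, 0, 0, 0, 0, -0.9, 0, 0, 0, 0, 0, -0.9, 0, 0, 0, 0, 0, -0.9, 0, 0, 0, 0, 0, -0.9, 0, 0, 0, 0, 0, -0.7, 0, 0, 0])

```text
t: 8.02
ee_pos: [489.6, 194.6, 150.3]
tcp_rot: [-0.0, 1.0, -0.0, 0.0]
wrist_force: [0.7, -0.8, -3.2]
finger_gap: 62.3
```

send_rows(increments=[0.1, 0.2, 0, 0, 0, 0, 0.3, 0.5, 0, 0, 0, 0, 0.5, 0.9, 0, 0, 0, 0, 0.5, 0.95, 0, 0, 0, 0, 0.5, 0.95, 0, 0, 0, 0, 0.5, 0.95, 0, 0, 0, 0, 0.5, 0.95, 0, 0, 0, 0, 0.5, 0.95, 0, 0, 0, 0])

```text
t: 8.68
ee_pos: [557.3, 65.5, 146.8]
tcp_rot: [0.0, 1.0, -0.0, -0.002]
wrist_force: [-0.6, 0.5, -3.1]
finger_gap: 62.5
```

send_rows(increments=[0.5, 0.95, 0, 0, 0, 0, 0.5, 0.95, 0, 0, 0, 0, 0.5, 0.95, 0, 0, 0, 0, 0.5, 0.95, 0, 0, 0, 0, 0.5, 0.95, 0, 0, 0, 0, 0.5, 0.95, 0, 0, 0, 0, 0.5, 0.95, 0, 0, 0, 0, 0.5, 0.95, 0, 0, 0, 0])

```text
t: 9.35
ee_pos: [637.0, -86.4, 146.4]
tcp_rot: [-0.0, 1.0, -0.0, -0.002]
wrist_force: [0.4, -0.6, -3.0]
finger_gap: 62.5
```

send_rows(increments=[0.5, 0.8, 0, 0, 0, 0, 0.5, 0.8, 0, 0, 0, 0, 0.3, 0.5, 0, 0, 0, 0, 0, 0, 0, 0, 0, 0, 0, 0, 0, 0, 0, 0])

```text
t: 9.77
ee_pos: [662.9, -127.0, 147.1]
tcp_rot: [-0.001, 1.0, -0.001, -0.001]
wrist_force: [-0.8, 0.3, -2.7]
finger_gap: 62.5
```

send_rows(increments=[0.25, 0.6, 0, 0, 0, 0, 0.2, 0.5, 0, 0, 0, 0, 0, 0, 0.8, 0, 0, 0, 0, 0, 0.9, 0, 0, 0, 0, 0, 0.9, 0, 0, 0, 0, 0, 0.8, 0, 0, 0, 0, 0, 0.4, 0, 0, 0, 0, 0, 0, 0, 0, 0])

```text
t: 10.43
ee_pos: [671.4, -148.2, 70.3]
tcp_rot: [-0.001, 1.0, -0.0, -0.002]
wrist_force: [-0.7, -0.2, -3.4]
finger_gap: 62.3
```

```bash
cat > look.py <<'E'
from h import *
import sys
name=sys.argv[1];x,y,z=map(float,sys.argv[2:5])
s=get_state();print(np.round(s['ee_pos'],1),s['t'],np.round(s['wrist_force'],1))
a,b=get_image('top'),get_image('side');o=[]
for p in (a,b):
    im=cv2.resize(p['image'],None,fx=4,fy=4,interpolation=cv2.INTER_CUBIC)
    for X,c in ((s['ee_pos'],(0,0,255)),([x,y,14],(255,0,0)),([x,y,z],(255,255,0))):
        u=proj(p,X)[0]*4;cv2.drawMarker(im,tuple(int(v) for v in u),c,0,14,1)
    u=proj(p,[x,y,50])[0]*4;cx,cy=int(u[0]),int(u[1])
    cy=max(cy,220);o.append(im[cy-220:cy+220,cx-200:cx+200])
cv2.imwrite(f'pics/{name}.png',np.hstack(o))
E
python3 look.py p4 672 -149 88
```

```text
[ 671.4 -148.2   70.3] 10.4333 [-0.7 -0.2 -3.4]
```

View pics/p4.png

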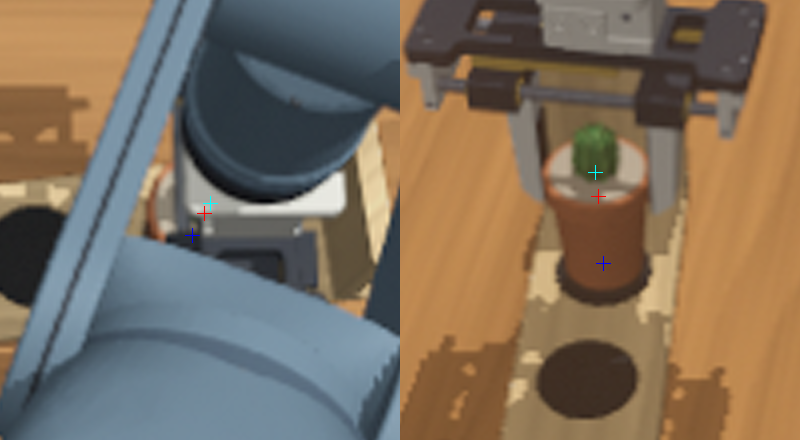

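Side crop: the pot's foot is about 9 mm above the mat, centred across it (604 against 603). It is maybe 3 mm toward the camera. Correcting and lowering slowly.

send_rows(increments=[0.03, 0.15, 0.15, 0, 0, 0, 0, 0, 0.1, 0, 0, 0, 0, 0, 0.1, 0, 0, 0, 0, 0, 0, 0, 0, 0])

```text
t: 10.87
ee_pos: [673.3, -151.6, 65.7]
tcp_rot: [0.0, 1.0, -0.0, 0.0]
wrist_force: [0.2, -1.0, -3.2]
finger_gap: 62.6
```

send_rows(increments=[0, 0, 0.06, 0, 0, 0, 0, 0, 0.06, 0, 0, 0, 0, 0, 0, 0, 0, 0])

```text
t: 11.12
ee_pos: [673.5, -151.6, 63.6]
tcp_rot: [0.0, 1.0, -0.0, 0.0]
wrist_force: [-0.6, 0.6, -0.9]
finger_gap: 62.4
```

send_rows(increments=[0, 0, 0.03, 0, 0, 0, 0, 0, 0, 0, 0, 0])

```text
t: 11.28
ee_pos: [673.5, -151.6, 63.6]
tcp_rot: [0.0, 1.0, -0.0, 0.0]
wrist_force: [-0.9, 0.7, 3.9]
finger_gap: 62.5
```

send_rows(increments=[0, 0, 0, 0, 0, 0, 0, 0, 0, 0, 0, 0, 0, 0, 0, 0, 0, 0, 0, 0, 0, 0, 0, 0, 0, 0, 0, 0, 0, 0, 0, 0, -0.3, 0, 0, 0, 0, 0, -0.5, 0, 0, 0], fingers=1)

```text
t: 11.87
ee_pos: [672.4, -151.2, 77.8]
tcp_rot: [-0.001, 1.0, -0.0, -0.001]
wrist_force: [0.6, 0.7, 0.4]
finger_gap: 92.7
```

send_rows(increments=[0, 0, -0.9, 0, 0, 0, 0, 0, -1, 0, 0, 0, 0, 0, -1, 0, 0, 0, 0, 0, -1, 0, 0, 0, 0, 0, -1, 0, 0, 0, -0.9, -0.9, -0.9, 0, 0, 0, -0.9, -0.9, -0.9, 0, 0, 0, -0.9, -0.9, 0, 0, 0, 0])

```text
t: 12.53
ee_pos: [620.9, -97.9, 218.0]
tcp_rot: [0.001, 1.0, -0.0, 0.004]
wrist_force: [1.0, 0.4, -0.0]
finger_gap: 92.7
```

send_rows(increments=[-0.93, -0.94, 0, 0, 0, 0, -0.93, -0.94, 0, 0, 0, 0, -0.93, -0.94, 0, 0, 0, 0, -0.93, -0.94, 0, 0, 0, 0, -0.93, -0.94, 0, 0, 0, 0, -0.93, -0.94, 0, 0, 0, 0, -0.93, -0.94, 0, 0, 0, 0, -0.93, -0.94, 0, 0, 0, 0])

```text
t: 13.2
ee_pos: [469.8, 53.7, 213.9]
tcp_rot: [0.0, 1.0, -0.0, 0.001]
wrist_force: [0.0, -0.1, 0.7]
finger_gap: 93.3
```

send_rows(increments=[0, 0, 0.9, 0, 0, 0, 0, 0, 0.9, 0, 0, 0, 0, 0, 0.9, 0, 0, 0, 0, 0, 0, 0, 0, 0])

```text
t: 13.53
ee_pos: [468.6, 53.3, 157.0]
tcp_rot: [-0.0, 1.0, 0.0, -0.002]
wrist_force: [-0.2, -0.4, -0.3]
finger_gap: 92.9
```

```bash
python3 look.py p5 471 52 64
```

```text
[468.6  53.3 157. ] 13.5333 [-0.2 -0.4 -0.3]
```

View pics/p5.png

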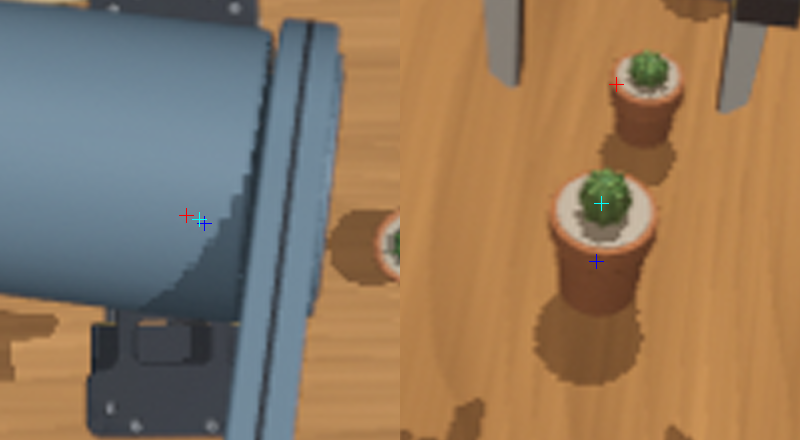

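Side crop: the fingertips straddle cactus 3. Tip midpoint is (619,97) against the projected (616,84), and the rim is (604,212) against (601,203), so it is aligned within about 3 mm. Going down.

send_rows(increments=[0.1, 0.1, 0.6, 0, 0, 0, 0, 0, 0.9, 0, 0, 0, 0, 0, 0.9, 0, 0, 0, 0, 0, 0.9, 0, 0, 0, 0, 0, 0.9, 0, 0, 0, 0, 0, 0.9, 0, 0, 0, 0, 0, 0.85, 0, 0, 0, 0, 0, 0, 0, 0, 0])

```text
t: 14.3
ee_pos: [471.9, 50.8, 38.5]
tcp_rot: [-0.0, 1.0, -0.0, -0.001]
wrist_force: [-0.2, -0.5, -0.3]
finger_gap: 93.0
```

send_rows(increments=[0, 0, 0, 0, 0, 0, 0, 0, 0, 0, 0, 0, 0, 0, 0, 0, 0, 0, 0, 0, 0, 0, 0, 0, 0, 0, 0, 0, 0, 0, 0, 0, 0, 0, 0, 0, 0, 0, 0, 0, 0, 0, 0, 0, 0, 0, 0, 0], fingers=-1)

```text
t: 14.97
ee_pos: [472.6, 50.9, 40.1]
tcp_rot: [0.0, 1.0, -0.0, 0.0]
wrist_force: [-2.1, 0.5, 5.2]
finger_gap: 55.3
```

send_rows(increments=[0, 0, -0.2, 0, 0, 0, 0, 0, -0.5, 0, 0, 0, 0, 0, -0.9, 0, 0, 0, 0, 0, -0.9, 0, 0, 0, 0, 0, -0.9, 0, 0, 0, 0, 0, -0.9, 0, 0, 0, 0, 0, -0.7, 0, 0, 0])

```text
t: 15.55
ee_pos: [472.7, 51.0, 140.9]
tcp_rot: [0.0, 1.0, -0.0, 0.0]
wrist_force: [0.2, -0.8, -1.4]
finger_gap: 55.4
```

send_rows(increments=[0.3, 0.2, 0, 0, 0, 0, 0.6, 0.4, 0, 0, 0, 0, 0.9, 0.5, 0, 0, 0, 0, 0.9, 0.5, 0, 0, 0, 0, 0.9, 0.5, 0, 0, 0, 0, 0.9, 0.5, 0, 0, 0, 0, 0.9, 0.5, 0, 0, 0, 0, 0.9, 0.5, 0, 0, 0, 0])

```text
t: 16.22
ee_pos: [599.1, -21.9, 137.9]
tcp_rot: [-0.0, 1.0, -0.0, -0.001]
wrist_force: [0.5, 0.0, -1.7]
finger_gap: 55.3
```

send_rows(increments=[0.9, 0.5, 0, 0, 0, 0, 0.9, 0.5, 0, 0, 0, 0, 0.9, 0.5, 0, 0, 0, 0, 0.5, 0.45, 0, 0, 0, 0, 0, 0, 0, 0, 0, 0, 0, 0, 0, 0, 0, 0])

```text
t: 16.72
ee_pos: [662.1, -60.6, 137.6]
tcp_rot: [-0.0, 1.0, -0.001, -0.001]
wrist_force: [-0.1, -0.2, -1.2]
finger_gap: 55.4
```

send_rows(increments=[0, 0, 0.5, 0, 0, 0, 0, 0, 0.9, 0, 0, 0, 0, 0, 0.9, 0, 0, 0, 0, 0, 0.8, 0, 0, 0, 0, 0, 0.6, 0, 0, 0, 0, 0, 0.1, 0, 0, 0, 0, 0, 0, 0, 0, 0])

```text
t: 17.3
ee_pos: [661.3, -59.4, 62.4]
tcp_rot: [-0.0, 1.0, 0.0, -0.001]
wrist_force: [0.3, -0.6, -1.2]
finger_gap: 55.2
```

```bash
python3 look.py p6 662 -59.5 78
```

```text
[661.3 -59.4  62.4] 17.3 [ 0.3 -0.6 -1.2]
```

View pics/p6.png

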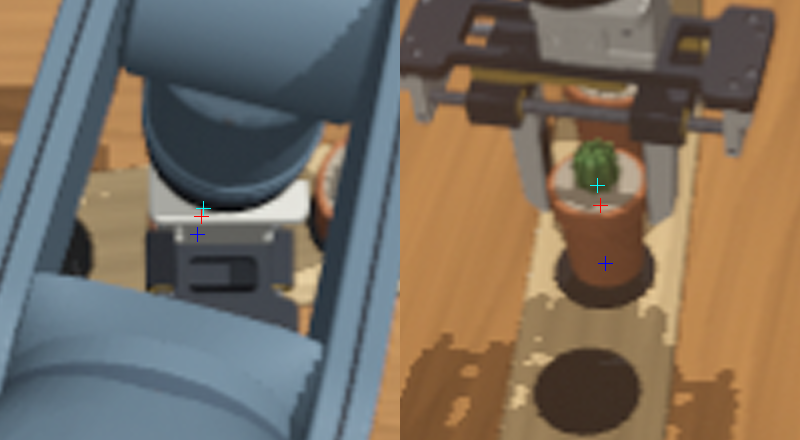

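Side crop: the foot bottom is at (605,287) and the mat spans 555–653 with its bottom edge at 307, so it is well centred. Lowering about 9 mm in small steps.

send_rows(increments=[0, 0, 0.15, 0, 0, 0, 0, 0, 0.1, 0, 0, 0, 0, 0, 0.05, 0, 0, 0, 0, 0, 0, 0, 0, 0])

```text
t: 17.73
ee_pos: [662.5, -60.1, 57.7]
tcp_rot: [-0.0, 1.0, -0.0, 0.0]
wrist_force: [-0.9, 0.3, -1.8]
finger_gap: 55.5
```

send_rows(increments=[0, 0, 0.06, 0, 0, 0, 0, 0, 0, 0, 0, 0, 0, 0, 0, 0, 0, 0])

```text
t: 17.98
ee_pos: [662.5, -60.2, 56.4]
tcp_rot: [0.0, 1.0, -0.0, -0.0]
wrist_force: [-0.2, -0.6, -0.9]
finger_gap: 55.7
```

send_rows(increments=[0, 0, 0.05, 0, 0, 0, 0, 0, 0, 0, 0, 0, 0, 0, 0, 0, 0, 0])

```text
t: 18.23
ee_pos: [662.5, -60.1, 55.4]
tcp_rot: [-0.0, 1.0, -0.0, -0.0]
wrist_force: [1.2, -0.2, -1.9]
finger_gap: 55.4
```

send_rows(increments=[0, 0, 0.05, 0, 0, 0, 0, 0, 0, 0, 0, 0, 0, 0, 0, 0, 0, 0])

```text
t: 18.48
ee_pos: [662.5, -60.1, 54.4]
tcp_rot: [-0.0, 1.0, -0.0, -0.0]
wrist_force: [-0.5, -0.2, -1.7]
finger_gap: 55.5
```

send_rows(increments=[0, 0, 0.05, 0, 0, 0, 0, 0, 0, 0, 0, 0])

```text
t: 18.65
ee_pos: [662.6, -60.2, 54.2]
tcp_rot: [0.0, 1.0, -0.0, 0.0]
wrist_force: [-2.5, 0.8, 3.2]
finger_gap: 55.0
```

send_rows(increments=[0, 0, 0, 0, 0, 0, 0, 0, 0, 0, 0, 0, 0, 0, 0, 0, 0, 0, 0, 0, 0, 0, 0, 0, 0, 0, 0, 0, 0, 0, 0, 0, -0.3, 0, 0, 0, 0, 0, -0.5, 0, 0, 0], fingers=1)

```text
t: 19.23
ee_pos: [661.6, -59.9, 68.7]
tcp_rot: [-0.0, 1.0, -0.0, -0.001]
wrist_force: [-0.5, 0.4, 0.2]
finger_gap: 92.1
```

send_rows(increments=[0, 0, -0.9, 0, 0, 0, 0, 0, -1, 0, 0, 0, 0, 0, -1, 0, 0, 0, 0, 0, -1, 0, 0, 0, 0, 0, -1, 0, 0, 0, -0.9, 0.9, -0.9, 0, 0, 0, -0.9, 0.9, -0.9, 0, 0, 0, -0.9, 0.9, 0, 0, 0, 0])

```text
t: 19.9
ee_pos: [610.1, -115.0, 209.0]
tcp_rot: [0.002, 1.0, 0.001, 0.004]
wrist_force: [1.4, -0.1, 0.6]
finger_gap: 93.3
```

send_rows(increments=[-0.96, 0.5, 0, 0, 0, 0, -0.96, 0.5, 0, 0, 0, 0, -0.96, 0.5, 0, 0, 0, 0, -0.96, 0.5, 0, 0, 0, 0, -0.96, 0.5, 0, 0, 0, 0, -0.96, 0.5, 0, 0, 0, 0, -0.96, 0.5, 0, 0, 0, 0, -0.96, 0.5, 0, 0, 0, 0])

```text
t: 20.57
ee_pos: [454.2, -194.5, 204.7]
tcp_rot: [0.001, 1.0, -0.0, 0.001]
wrist_force: [-0.6, 0.3, -0.5]
finger_gap: 92.7
```

send_rows(increments=[-0.9, 0.5, 0.5, 0, 0, 0, 0, 0, 0.9, 0, 0, 0, 0, 0, 0.9, 0, 0, 0, 0, 0, 0.9, 0, 0, 0, 0, 0, 0.9, 0, 0, 0, 0, 0, 0, 0, 0, 0, 0, 0, 0, 0, 0, 0])

```text
t: 21.15
ee_pos: [436.7, -203.9, 121.8]
tcp_rot: [-0.0, 1.0, -0.0, -0.0]
wrist_force: [0.2, -0.3, 0.6]
finger_gap: 93.3
```

```bash
python3 look.py p7 436 -205 54
```

```text
[ 436.7 -203.9  121.8] 21.15 [ 0.2 -0.3  0.6]
```

View pics/p7.png

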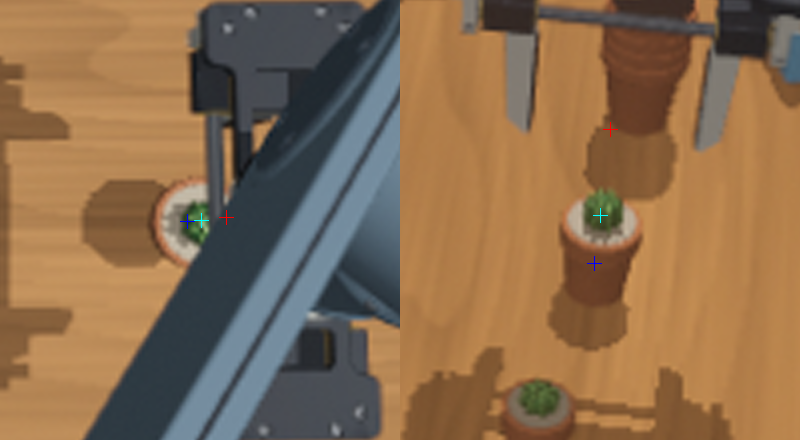

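Side crop: tip midpoint (616,139) against the projected (610,129), rim (601,225) against (600,215). The bias is the same for both, so it is aligned.

send_rows(increments=[0.1, 0.05, 0.5, 0, 0, 0, 0, 0, 0.9, 0, 0, 0, 0, 0, 0.9, 0, 0, 0, 0, 0, 0.9, 0, 0, 0, 0, 0, 0.9, 0, 0, 0, 0, 0, 0.5, 0, 0, 0, 0, 0, 0, 0, 0, 0, 0, 0, 0, 0, 0, 0])

```text
t: 21.92
ee_pos: [439.0, -205.1, 29.5]
tcp_rot: [-0.0, 1.0, -0.0, -0.0]
wrist_force: [-0.4, -1.3, 0.2]
finger_gap: 93.0
```

send_rows(increments=[0, 0, 0, 0, 0, 0, 0, 0, 0, 0, 0, 0, 0, 0, 0, 0, 0, 0, 0, 0, 0, 0, 0, 0, 0, 0, 0, 0, 0, 0, 0, 0, 0, 0, 0, 0, 0, 0, 0, 0, 0, 0, 0, 0, 0, 0, 0, 0], fingers=-1)

```text
t: 22.58
ee_pos: [438.7, -205.0, 29.6]
tcp_rot: [-0.0, 1.0, -0.0, -0.0]
wrist_force: [-1.2, -0.5, 1.5]
finger_gap: 48.2
```

send_rows(increments=[0, 0, 0, 0, 0, 0])

```text
t: 22.67
ee_pos: [438.7, -205.0, 29.5]
tcp_rot: [-0.0, 1.0, -0.0, -0.0]
wrist_force: [-1.9, 0.3, 3.5]
finger_gap: 48.2
```

send_rows(increments=[0, 0, -0.2, 0, 0, 0, 0, 0, -0.5, 0, 0, 0, 0, 0, -1, 0, 0, 0, 0, 0, -1, 0, 0, 0, 0, 0, -1, 0, 0, 0, 0, 0, -1, 0, 0, 0, 0, 0, -1, 0, 0, 0, 0, 0, -1, 0, 0, 0])

```text
t: 23.33
ee_pos: [438.8, -204.8, 165.1]
tcp_rot: [0.0, 1.0, -0.0, 0.0]
wrist_force: [0.6, -0.4, -1.7]
finger_gap: 48.2
```

send_rows(increments=[0.4, -0.45, -0.3, 0, 0, 0, 0.8, -0.9, 0, 0, 0, 0, 0.88, -0.96, 0, 0, 0, 0, 0.88, -0.96, 0, 0, 0, 0, 0.88, -0.96, 0, 0, 0, 0, 0.88, -0.96, 0, 0, 0, 0, 0.88, -0.96, 0, 0, 0, 0, 0.88, -0.96, 0, 0, 0, 0])

```text
t: 24.0
ee_pos: [569.1, -61.7, 170.1]
tcp_rot: [-0.0, 1.0, -0.0, 0.0]
wrist_force: [0.3, -0.5, -1.6]
finger_gap: 48.0
```

send_rows(increments=[0.88, -0.96, 0, 0, 0, 0, 0.88, -0.96, 0, 0, 0, 0, 0.88, -0.96, 0, 0, 0, 0, 0.88, -0.96, 0, 0, 0, 0, 0.67, -0.78, 0, 0, 0, 0, 0, 0, 0, 0, 0, 0, 0, 0, 0, 0, 0, 0])

```text
t: 24.58
ee_pos: [652.4, 30.5, 169.4]
tcp_rot: [0.0, 1.0, 0.001, -0.0]
wrist_force: [-0.4, 0.5, -1.0]
finger_gap: 48.0
```

send_rows(increments=[0, 0, 0.5, 0, 0, 0, 0, 0, 0.9, 0, 0, 0, 0, 0, 0.9, 0, 0, 0, 0, 0, 0.9, 0, 0, 0, 0, 0, 0.9, 0, 0, 0, 0, 0, 0.9, 0, 0, 0, 0, 0, 0.8, 0, 0, 0, 0, 0, 0.2, 0, 0, 0])

```text
t: 25.25
ee_pos: [649.2, 28.6, 46.0]
tcp_rot: [-0.0, 1.0, -0.001, -0.003]
wrist_force: [-1.3, 0.5, -2.0]
finger_gap: 48.4
```

```bash
python3 look.py p8 652 30 68
```

```text
[649.2  28.6  46. ] 25.25 [-1.3  0.5 -2. ]
```

View pics/p8.png

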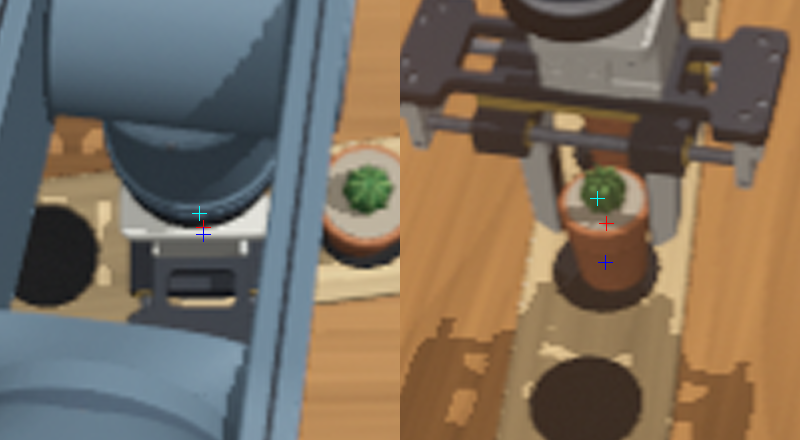

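Side crop: the foot spans 580–647 and the mat 553–658, so the pot sits about 4 mm to −x, part of it still settling. Nudging and lowering.

send_rows(increments=[0.1, 0, 0, 0, 0, 0, 0, 0, 0, 0, 0, 0, 0, 0, 0, 0, 0, 0])

```text
t: 25.6
ee_pos: [655.4, 29.2, 50.9]
tcp_rot: [0.0, 1.0, -0.0, 0.001]
wrist_force: [0.5, -0.0, -2.2]
finger_gap: 48.4
```

send_rows(increments=[-0.07, 0, 0.15, 0, 0, 0, 0, 0, 0.1, 0, 0, 0, 0, 0, 0.05, 0, 0, 0, 0, 0, 0, 0, 0, 0, 0, 0, 0, 0, 0, 0])

```text
t: 26.02
ee_pos: [652.8, 29.6, 43.6]
tcp_rot: [0.0, 1.0, -0.0, -0.0]
wrist_force: [-1.5, -0.6, 0.2]
finger_gap: 48.4
```

send_rows(increments=[0, 0, 0.05, 0, 0, 0, 0, 0, 0, 0, 0, 0, 0, 0, 0, 0, 0, 0])

```text
t: 26.27
ee_pos: [652.8, 29.6, 43.5]
tcp_rot: [0.0, 1.0, 0.0, 0.0]
wrist_force: [-4.4, 0.8, 6.2]
finger_gap: 48.4
```

send_rows(increments=[0, 0, 0, 0, 0, 0, 0, 0, 0, 0, 0, 0, 0, 0, 0, 0, 0, 0, 0, 0, 0, 0, 0, 0, 0, 0, 0, 0, 0, 0, 0, 0, -0.3, 0, 0, 0, 0, 0, -0.5, 0, 0, 0], fingers=1)

```text
t: 26.85
ee_pos: [652.0, 29.6, 57.7]
tcp_rot: [-0.0, 1.0, -0.0, -0.001]
wrist_force: [-0.1, -0.2, -0.0]
finger_gap: 90.1
```

send_rows(increments=[0, 0, -0.9, 0, 0, 0, 0, 0, -1, 0, 0, 0, 0, 0, -1, 0, 0, 0, 0, 0, -1, 0, 0, 0, 0, 0, -1, 0, 0, 0, -0.8, 0.4, -0.5, 0, 0, 0, -0.96, 0.45, 0, 0, 0, 0, -0.96, 0.45, 0, 0, 0, 0])

```text
t: 27.52
ee_pos: [599.0, 3.3, 168.7]
tcp_rot: [0.0, 1.0, 0.0, 0.002]
wrist_force: [-0.3, -0.1, -0.5]
finger_gap: 93.0
```

send_rows(increments=[-0.96, 0.45, 0, 0, 0, 0, -0.96, 0.45, 0, 0, 0, 0, -0.96, 0.45, 0, 0, 0, 0, -0.96, 0.45, 0, 0, 0, 0, -0.96, 0.45, 0, 0, 0, 0, -0.96, 0.45, 0, 0, 0, 0, -0.96, 0.45, 0, 0, 0, 0, 0, 0, 0, 0, 0, 0])

```text
t: 28.18
ee_pos: [461.5, -60.2, 167.4]
tcp_rot: [0.0, 1.0, -0.001, -0.0]
wrist_force: [0.9, 0.1, -0.4]
finger_gap: 93.0
```

send_rows(increments=[0, 0, 0.9, 0, 0, 0, 0, 0, 0.9, 0, 0, 0, 0, 0, 0.9, 0, 0, 0, 0, 0, 0, 0, 0, 0, 0, 0, 0, 0, 0, 0])

```text
t: 28.6
ee_pos: [464.4, -59.2, 112.6]
tcp_rot: [-0.0, 1.0, -0.0, -0.0]
wrist_force: [0.6, -0.7, 0.7]
finger_gap: 93.1
```

```bash
python3 look.py p9 459 -61 44
```

```text
[464.4 -59.2 112.6] 28.6 [ 0.6 -0.7  0.7]
```

View pics/p9.png

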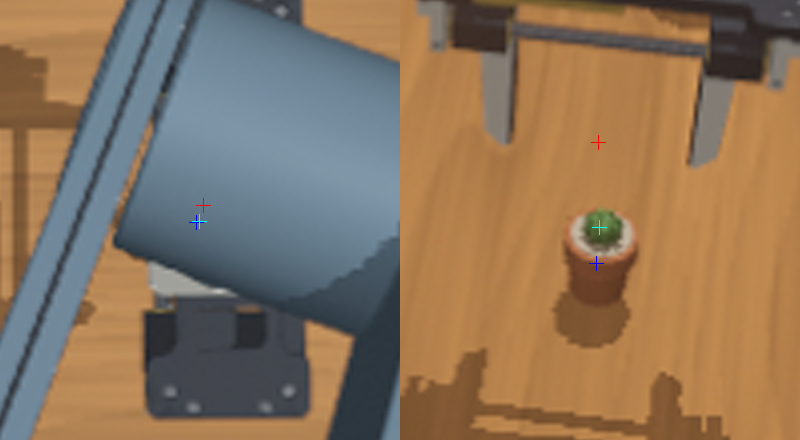

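Side crop: tip midpoint (604,154) against the projected (598,142), rim (601,238) against (599,228), so only a small correction is needed.

send_rows(increments=[-0.15, 0.1, 0.5, 0, 0, 0, 0, 0, 0.9, 0, 0, 0, 0, 0, 0.9, 0, 0, 0, 0, 0, 0.9, 0, 0, 0, 0, 0, 0.9, 0, 0, 0, 0, 0, 0.6, 0, 0, 0, 0, 0, 0, 0, 0, 0, 0, 0, 0, 0, 0, 0])

```text
t: 29.37
ee_pos: [461.8, -61.6, 19.1]
tcp_rot: [0.0, 1.0, -0.0, 0.0]
wrist_force: [0.1, -0.0, -0.4]
finger_gap: 92.6
```

send_rows(increments=[0, 0, 0, 0, 0, 0, 0, 0, 0, 0, 0, 0, 0, 0, 0, 0, 0, 0, 0, 0, 0, 0, 0, 0, 0, 0, 0, 0, 0, 0, 0, 0, 0, 0, 0, 0, 0, 0, 0, 0, 0, 0, 0, 0, 0, 0, 0, 0], fingers=-1)

```text
t: 30.03
ee_pos: [461.0, -61.4, 18.5]
tcp_rot: [-0.0, 1.0, -0.0, -0.0]
wrist_force: [-0.4, -0.1, 0.6]
finger_gap: 44.4
```

send_rows(increments=[0, 0, 0, 0, 0, 0, 0, 0, 0, 0, 0, 0])

```text
t: 30.2
ee_pos: [460.9, -61.4, 18.4]
tcp_rot: [-0.0, 1.0, -0.0, -0.0]
wrist_force: [-0.6, 0.4, 1.3]
finger_gap: 41.4
```

send_rows(increments=[0, 0, -0.2, 0, 0, 0, 0, 0, -0.5, 0, 0, 0, 0, 0, -1, 0, 0, 0, 0, 0, -1, 0, 0, 0, 0, 0, -1, 0, 0, 0, 0, 0, -1, 0, 0, 0, 0, 0, -1, 0, 0, 0, 0, 0, -0.3, 0, 0, 0])

```text
t: 30.87
ee_pos: [462.7, -62.0, 141.4]
tcp_rot: [0.001, 1.0, -0.0, 0.002]
wrist_force: [1.3, 0.5, -0.5]
finger_gap: 41.2
```

send_rows(increments=[0.4, -0.4, 0, 0, 0, 0, 0.8, -0.8, 0, 0, 0, 0, 0.93, -0.92, 0, 0, 0, 0, 0.93, -0.92, 0, 0, 0, 0, 0.93, -0.92, 0, 0, 0, 0, 0.93, -0.92, 0, 0, 0, 0, 0.93, -0.92, 0, 0, 0, 0, 0.93, -0.92, 0, 0, 0, 0])

```text
t: 31.53
ee_pos: [597.0, 74.9, 136.2]
tcp_rot: [-0.0, 1.0, -0.0, -0.001]
wrist_force: [0.4, 0.4, -0.8]
finger_gap: 41.5
```

send_rows(increments=[0.93, -0.92, 0, 0, 0, 0, 0.93, -0.92, 0, 0, 0, 0, 0.43, -0.45, 0, 0, 0, 0, 0, 0, 0, 0, 0, 0, 0, 0, 0, 0, 0, 0])

```text
t: 31.95
ee_pos: [641.8, 119.7, 136.0]
tcp_rot: [0.0, 1.0, 0.001, -0.002]
wrist_force: [-1.4, -0.7, -0.8]
finger_gap: 41.0
```

send_rows(increments=[0, 0, 0.5, 0, 0, 0, 0, 0, 0.9, 0, 0, 0, 0, 0, 0.9, 0, 0, 0, 0, 0, 0.9, 0, 0, 0, 0, 0, 0.9, 0, 0, 0, 0, 0, 0.6, 0, 0, 0, 0, 0, 0, 0, 0, 0, 0, 0, 0, 0, 0, 0])

```text
t: 32.62
ee_pos: [641.6, 118.2, 43.6]
tcp_rot: [0.0, 1.0, -0.0, -0.001]
wrist_force: [-0.8, 1.3, -0.2]
finger_gap: 41.6
```

```bash
python3 look.py p10 641.5 119 58
```

```text
[641.6 118.2  43.6] 32.6167 [-0.8  1.3 -0.2]
```

View pics/p10.png

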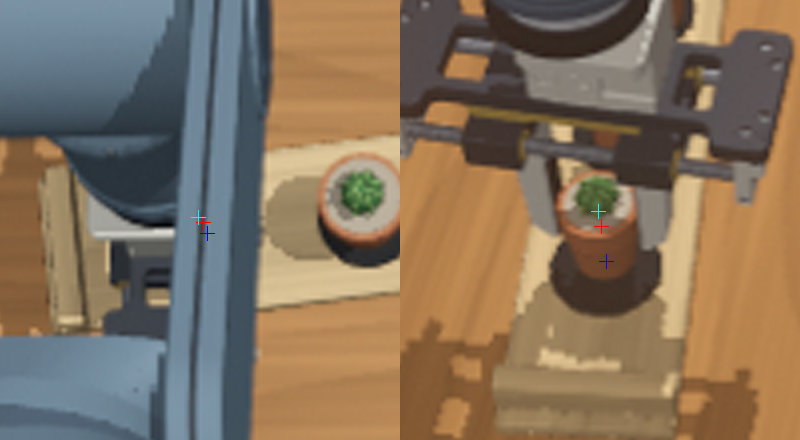

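Side crop: the foot is centred on the mat across the row (605 against 605.5) and slightly far from the camera, so I shift +2 mm in y. Lowering.

send_rows(increments=[0, -0.1, 0.2, 0, 0, 0, 0, 0, 0.15, 0, 0, 0, 0, 0, 0.1, 0, 0, 0, 0, 0, 0, 0, 0, 0, 0, 0, 0, 0, 0, 0])

```text
t: 33.13
ee_pos: [642.5, 120.8, 35.4]
tcp_rot: [0.0, 1.0, -0.0, -0.0]
wrist_force: [0.6, 0.7, -1.4]
finger_gap: 41.1
```

send_rows(increments=[0, 0, 0.05, 0, 0, 0, 0, 0, 0, 0, 0, 0, 0, 0, 0, 0, 0, 0])

```text
t: 33.38
ee_pos: [642.6, 120.7, 34.5]
tcp_rot: [-0.0, 1.0, -0.0, -0.0]
wrist_force: [0.1, 0.1, -0.5]
finger_gap: 41.2
```

send_rows(increments=[0, 0, 0.06, 0, 0, 0, 0, 0, 0.06, 0, 0, 0, 0, 0, 0, 0, 0, 0])

```text
t: 33.63
ee_pos: [642.7, 120.7, 32.5]
tcp_rot: [-0.0, 1.0, -0.0, 0.0]
wrist_force: [-0.3, -0.5, 2.5]
finger_gap: 41.3
```

send_rows(increments=[0, 0, 0, 0, 0, 0, 0, 0, 0, 0, 0, 0, 0, 0, 0, 0, 0, 0, 0, 0, 0, 0, 0, 0, 0, 0, 0, 0, 0, 0, 0, 0, -0.3, 0, 0, 0, 0, 0, -0.5, 0, 0, 0], fingers=1)

```text
t: 34.22
ee_pos: [641.6, 120.7, 47.3]
tcp_rot: [0.0, 1.0, -0.0, -0.001]
wrist_force: [-0.2, 1.0, -0.3]
finger_gap: 83.3
```

send_rows(increments=[0, 0, -0.9, 0, 0, 0, 0, 0, -1, 0, 0, 0, 0, 0, -1, 0, 0, 0, 0, 0, -1, 0, 0, 0, 0, 0, -1, 0, 0, 0, -0.5, 0, -1, 0, 0, 0, -0.9, 0, -1, 0, 0, 0, -1, 0, -1, 0, 0, 0])

```text
t: 34.88
ee_pos: [594.6, 120.6, 208.0]
tcp_rot: [-0.0, 1.0, -0.0, 0.001]
wrist_force: [-0.4, -0.3, 0.6]
finger_gap: 92.7
```

send_rows(increments=[-1, 0, 0, 0, 0, 0, -1, 0, 0, 0, 0, 0, -1, 0, 0, 0, 0, 0, -1, 0, 0, 0, 0, 0, -1, 0, 0, 0, 0, 0, -1, 0, 0, 0, 0, 0, -1, 0, 0, 0, 0, 0, -1, 0, 0, 0, 0, 0])

```text
t: 35.55
ee_pos: [433.7, 120.8, 207.2]
tcp_rot: [-0.0, 1.0, -0.0, 0.001]
wrist_force: [-0.3, 0.6, 0.6]
finger_gap: 92.7
```

send_rows(increments=[0, 1, 0, 0, 0, 0, 0, 1, 0, 0, 0, 0, 0, 1, 0, 0, 0, 0, 0, 1, 0, 0, 0, 0, 0, 1, 0, 0, 0, 0, 0, 1, 0, 0, 0, 0, 0, 1, 0, 0, 0, 0, 0, 1, 0, 0, 0, 0])

```text
t: 36.22
ee_pos: [434.6, -40.3, 207.3]
tcp_rot: [0.0, 1.0, -0.0, 0.001]
wrist_force: [0.1, 0.8, -0.5]
finger_gap: 93.5
```

send_rows(increments=[0, 1, 0, 0, 0, 0, 0, 1, 0, 0, 0, 0, 0, 1, 0, 0, 0, 0, 0, 1, 0, 0, 0, 0, 0, 1, 0, 0, 0, 0, 0, 1, 0, 0, 0, 0, 0, 1, 0, 0, 0, 0, 0, 1, 0, 0, 0, 0])

```text
t: 36.88
ee_pos: [434.5, -200.4, 207.3]
tcp_rot: [0.001, 1.0, -0.0, 0.001]
wrist_force: [-0.2, -0.0, 0.0]
finger_gap: 93.1
```

send_rows(increments=[0, 1, 0, 0, 0, 0, 0, 1, 0, 0, 0, 0, 0, 1, 0, 0, 0, 0, 0, 1, 0, 0, 0, 0, 0, 1, 0, 0, 0, 0, 0, 1, 0, 0, 0, 0, 0, 0, 0, 0, 0, 0])

```text
t: 37.47
ee_pos: [434.5, -322.9, 207.1]
tcp_rot: [0.002, 1.0, -0.001, 0.001]
wrist_force: [-0.5, -0.3, 0.4]
finger_gap: 93.1
```

```bash
python3 - <<'E'
from h import *
np.set_printoptions(precision=1,suppress=True)
a,b=get_image('top'),get_image('side');o=[]
M=[(641.5,119),(651.5,30),(662,-59.5),(672,-149)];H=[44,54,64,74]
for p in (a,b):
    im=cv2.resize(p['image'],None,fx=3,fy=3,interpolation=cv2.INTER_CUBIC)
    u=proj(p,[657,-20,40])[0]*3;cx,cy=map(int,u)
    for (x,y),h in zip(M,H):
        for v,c in zip(proj(p,[[x,y,14],[x,y,14+h]])*3,((255,0,0),(0,255,255))): cv2.drawMarker(im,tuple(int(k) for k in v),c,0,10,1)
    cy=max(cy,270);o.append(im[cy-270:cy+270,cx-(230 if p is a else 150):cx+(230 if p is a else 150)])
cv2.imwrite('pics/end.png',np.hstack(o))
for p in (a,b):
    for r in place_of(p,'cactus_1'): print(onz(p,r['xy'],14)[:2],round(r['confidence'],2))
    for r in place_of(p,'glass_jar'): print('jar',onz(p,r['xy'],0)[:2])
print(get_state()['ee_pos'])
E
```

```text
[ 671.7 -145.4] 0.81
[647.  124.4] 0.8
[645.7  35.2] 0.65
[662.7 -57.6] 0.57
[ 684.5 -219.6] 0.52
jar [442.4 338.2]
[ 674.9 -135.8] 0.98
[649.7  33.7] 0.71
[637.1 133.4] 0.67
jar [ 678.1 -146.7]
jar [426.8 337.4]
[ 434.5 -318.2  206.5]
```

View pics/end.png

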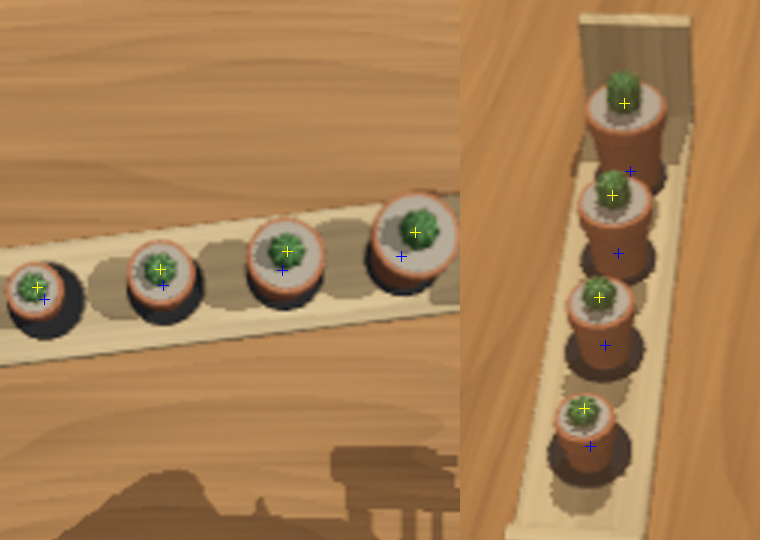

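The closing views show all four pots upright and in order, with rim centres within about 4 mm of the expected positions. The jar is unmoved and the arm is clear.

```bash
python3 -c "
from plant import *
print(job_done())"
```

```text
the job is handed in; nothing more can be done
None
```

All four cacti are on the display board in height order, and the job is handed in; `job_done()` gave no verdict. The tall end panel is at the −y end, so cactus_4 is on mat_d, cactus_3 on mat_c, cactus_2 on mat_b and cactus_1 on mat_a. It took about 38 s of the 120 s allowed.

**Last checks:**
- **Pots:** all four look upright. In the top view their rim centres lie about 3–4 mm from the expected positions, against the 15 mm tolerance. Each pot was lowered slowly until the wrist force showed contact, then released.
- **Jar:** I didn't go near it. Its single-camera position estimates scattered by about 10 mm before and after, which is within the noise of that method.
- **Arm:** it is parked clear at about 207 mm height, with no force on the wrist.

**What disagreed:**
- **Camera bias:** heights measured from the two views came out about 5–10 mm too low. The gripper tips showed the same shift, so I aligned each pot relative to the gripper and the mats instead.
- **Network position estimates:** at the end these differed from my own readings by up to about 14 mm along the row in the side view, and by about 5–7 mm in the top view. The side view missed one cactus and reported a second jar that isn't there. I relied on the pictures instead.

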